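Walk the vacuum unit home and switch it on

ROBOT

A 6-joint arm with a two-finger parallel gripper is mounted at the origin on a cart in front of the work surface, level with it; the furniture and walls round the work are solid. World frame = base frame: x ahead of the robot, y to its left, z up, the work surface at z = 0. Lengths are in mm, angles in rad, forces in N, time in s.
With the tool pointing down it reaches from about 250 to 800 mm from the base axis. Payload 3.9 kg.
Tool frame: the origin (TCP) lies on the centre line of the jaws, within the pads' length; the fingertips stand 17 mm ahead of it and the grasp point (between the pads) lies 2 mm behind it; z points along the fingers, y is the line along which they close (so a half turn about z gives the same grasp; the last joint's range is limited). The gripper opens to 85 mm and grips with 20 to 120 N. Pads are 22 mm wide; open, the fingers measure 114 mm over their backs; the gripper's body (76 mm by 85 mm) begins 54 mm behind the grasp point. The pads swing forward as they close: fully open they stand 13 mm farther back than shut.
Start: joints at [-1.103, 0.26, -0.138, 1.173, 0, 1.571], TCP at [236.729, -468.588, 248.304] pointing down, gripper open.
Joint ranges: [-2.78, 2.78], [-0.83, 1.72], [-1.28, 1.37], [-1.9, 2.12], [-1.57, 1.48], [-3.14, 3.14]. Speed limits (rad/s): [2.57, 2.57, 3.14, 3.14, 3.14, 3.14].

INTERFACE

Orientations are given as [roll, pitch, yaw] about the fixed x, y, z axes, in that order (R = Rz(yaw) Ry(pitch) Rx(roll)).
In Python, from cell import r gives the robot as it stands. The module is installed in compiled form; this text tells all that it offers.
- The arm moves only by the tool play_rows, never from a script. Its argument "motion" is one flat list of numbers, 4 for each row, row after row: the shift along the tool's x, y, z in mm, then the turn about the tool's z in degrees. In form: [dx, dy, dz, yaw, dx, dy, dz, yaw, ...]. A call has 1 to 8 rows; each row is the pose to reach, as a shift and turn from the pose commanded when the call began, along the tool's axes at that moment; what a row does not reach only later rows make up. A row lasts 1/10 s, in which the tool goes at most 50 mm and 8.59 degrees, less where a joint would pass 70% of its speed; a pose out of reach is approached as far as the arm can. A call with a gripper value outside its range is refused whole. "gripper" is the finger opening in mm, from 0 to 85.4, set as the call begins (left out, the last holds). The fingers move at their own pace and stop on an object; the grip force is fixed at half the most. Time passes only in rows, so rows that repeat a pose let the fingers close. It gives the time, the measured TCP pose, the force, the opening and the grip force at its end, in the units of the state.
- r.read_state(): the state, without advancing time (a new reading comes with each control period).
- r.camera(name): name is "scene" or "side" or "wrist"; returns a dict with "pixels" (480x640x3 uint8, blue, green, red), "fx", "fy", "cx", "cy" (pixels), "origin" and "rotation" of the camera in the world. Camera axes: x right, y down, z forward; pixel columns grow to the right and rows downward; lengths in mm; the calibration is good to about 2 mm. A picture is of the moment at which its call begins. There is no depth.
- r.finish_job(): hands the job in; it is judged then, once.
The state is a dict: "time": time; "joint_pos": joint angles; "joint_velocities": joint speeds; "joint_torque": joint torques, N m; "position": TCP position; "orientation": TCP orientation; "wrist_force": force on the tool from outside, world axes, zero at the start; "wrist_torque": the same for the moment, N m; "gripper_width": opening from 0.0 (shut) to 1.0 (fully open); "finger_force": force on a finger pad.
Only numpy, scipy, OpenCV 4.12 (cv2) and the standard library are available. Lean on these libraries where they do the work, as an engineer would, in place of code of your own. Each camera call takes 0.05 s, during which the arm holds its last target. There are 200 camera calls.

TASK

Walk the heavy vacuum unit forward along the bench by pushing the two near corners of its case in turn, never lifting it, swinging it more than about 15 degrees out of square with the stop rail or touching the gauges and knob on its near face, until its far face sits flush against the rail at both ends. Then lift the hinged guard on its top well up, throw the toggle switch beneath it fully over to the other side, and lower the guard fully again. Leave the unit flush against the rail, and leave the tape measure, masking tape and wooden block where they are.

Things in the scene. Friction and masses are not known exactly. Their poses are not given: they have to be found in the camera images.
- stop_rail: low hardwood bar screwed down to the bench beyond the unit, 30 (x) x 320 (y) x 28 mm high, a thin steel strip along its near face. Origin: centre of its underside; its own x points from the robot's side across the rail (the direction in which the unit is to go), y along the rail to the left, z up. It does not move.
- rail_face (a point): point at the middle of the rail's near face (the steel strip), at bench height; axes as the rail's.
- vacuum_unit: grey box on 4 rubber feet, 150 (x) x 260 (y) x 72 mm high, about 2.4 kg (varies, as does friction). Origin: centre of its underside; own x points to its far face, y left. Near face at x = -75 mm, 6 to 72 mm high, bare beyond y = +-62 mm. Starts 60 to 120 mm short of the rail. Resists sliding with 8 to 20 N; pushed at y = +-105 mm it turns about its other end: the centre goes half as far.
- gauges: two round gauges (42 mm across) with a black knob between them and their backplate on the middle of the unit's near face, fixed to it; they span 120 mm in y (60 mm either side of the unit's middle), 16 to 66 mm high, and stand 30 to 34 mm out from the near face. Delicate: not to be touched. Origin: on the near face, in the middle, 41 mm over the bench; axes as the unit's.
- far_left (a point): point on the unit's far face, 120 mm to the left (+y) of its middle, 14 mm over the bench.
- far_right (a point): point on the unit's far face, 120 mm to the right (-y) of its middle, 14 mm over the bench.
- guard (a joint): angle of the switch guard, rad: 0 is closed (down), grows as its near edge is lifted up and over away from the robot, up to 2.1 (leaning back past upright). A stiff hinge: it stays wherever it is left; about 1 N at the tab moves it. Black cover 75 (x) x 64 (y) x 28 mm near the middle of the unit's top, its flat top 106 mm over the bench when closed.
- guard_hinge (a point): middle of the guard's hinge line, at x = 20 mm, y = 0, z = 78 mm of the unit; the line runs along the unit's y.
- guard_tab (a point): middle of the upright bare-metal grip tab on the guard near its near edge: a plate 20 (x) x 10 (y, the thickness to pinch) mm rising 24 mm from the guard's top. The point is 13 mm above the guard's top and 11 mm under the tab's top; with the guard closed it lies 60 mm nearer (-x) and 41 mm higher than the hinge. The tab's y is the unit's y at any angle.
- toggle (a joint): angle of the toggle, rad: 0 is off (leaning to the left, +y), 0.8 is on (leaning as far to the right, -y). It stays where it is left; about 1 N at the tip throws it.
- toggle_tip (a point): end of the toggle's steel bat (6 mm thick, 21 mm long), under the guard; its pivot is at x = -22 mm, y = 0, z = 78 mm of the unit, and the tip stands about 97 mm over the bench, 8 mm to the left of the pivot when off, 8 mm to the right when on. The threaded collar round its foot reaches 81 mm.
- tape_measure: yellow tape measure, 32x71x63 mm, standing loose to the right of the unit; not to be disturbed. Origin: centre of its underside.
- masking_tape: roll of masking tape, 104 mm across, 25 mm high, lying loose to the left of the unit; not to be disturbed. Origin: centre of its underside.
- clamping_block: plain wooden block, 60x120x40 mm, lying loose to the left of the unit, nearer the robot; not to be disturbed. Origin: centre of its underside.

How it is judged (in metres and radians):
On the way, in this order (a step that is already met when the one before it is completed fails the run):
1. the unit's far face is flush against the rail at both ends (x of each of far_left, far_right in the frame of rail_face above -0.006 m and y of far_left in the frame of rail_face below 0.16 m and y of far_right in the frame of rail_face above -0.16 m and linear speed of vacuum_unit below 0.01 m/s and angular speed of vacuum_unit below 0.05 rad/s), for 0.2 s.
2. the guard is lifted well up (x of each of far_left, far_right in the frame of rail_face above -0.006 m and y of far_left in the frame of rail_face below 0.16 m and y of far_right in the frame of rail_face above -0.16 m and value of joint guard above 1.1 rad), for 0.1 s.
3. the toggle is thrown over with the guard up (x of each of far_left, far_right in the frame of rail_face above -0.006 m and y of far_left in the frame of rail_face below 0.16 m and y of far_right in the frame of rail_face above -0.16 m and value of joint guard above 0.7 rad and value of joint toggle above 0.65 rad), for 0.1 s.
At the end, for the whole second after the job is handed in: the unit stands flat and at rest with both ends of its far face within 6 mm of the rail and not past the rail's ends, the toggle is on (over 0.65 rad), and the guard is down (under 0.1 rad) (all of step 1 and value of joint toggle above 0.65 rad and value of joint guard below 0.1 rad and angle between vacuum_unit's own z axis and vertical below 0.05 rad); the robot touches nothing.
It fails at once if the unit swung more than 18 degrees out of square with the rail (angle between the x axis of vacuum_unit and the x axis of stop_rail, either way round above 0.32 rad).
It fails at once if the unit lifted or tipped (height (world z) of vacuum_unit above 0.012 m or angle between vacuum_unit's own z axis and vertical above 0.15 rad).
It fails at once if the gauges or knob touched (contact force between gauges and anything else above 1 N).
It fails at once if the toggle thrown while the unit is away from the rail (value of joint toggle above 0.4 rad and x of any of far_left, far_right in the frame of rail_face below -0.02 m).
It fails at once if a bystander disturbed (distance of any of tape_measure, masking_tape, clamping_block from where it was at the start of the episode above 0.02 m).
It also fails if it takes over 67 s, if anything falls off the work surface, if the arm or the gripper's body presses on something with over 40 N, if the wrist force passes 120 N, or if a joint passes its speed limit or range.

## Working session

There is one attempt and no reset: what is moved stays moved. The work goes in short steps, Python scripts to look and compute and a tool call to move; the robot and the scene stay as the last step left them, time stands still between calls to the robot, and variables do not carry over. Pictures are saved under pics/ and viewed, at most 10 in all, crops included, and the job is handed in when it is done.

Besides the shell and the picture viewer there is one more tool, called after "Call:" as a command line: name --argument value ..., lists and objects as JSON in quotes. play_rows: Moves the arm, as the interface text tells. Its arguments: {"type":"object","properties":{"motion":{"type":"array"},"gripper":{"type":"number"}},"required":["motion"]}

```bash
mkdir -p pics
python3 - <<'E'
from cell import r
import cv2,numpy as np
s=r.read_state();print(s['time'],s['position'],s['orientation'])
for n in("scene","side"):
    c=r.camera(n);cv2.imwrite(f"pics/{n}0.png",c["pixels"])
    print(n,c["fx"],c["fy"],c["cx"],c["cy"],np.round(c["origin"],1),np.round(c["rotation"],3).tolist())
E
```

```text
0.0 [ 236.4643584  -467.99809412  247.45594752] [-3.13962138e+00 -2.81546604e-05  4.67792449e-01]
scene 606.9888831959436 606.9888831959436 323.6369032019201 237.9097558379129 [176.  899.2 936.9] [-2.288, 0.019, -2.687]
side 557.1561956265264 557.1561956265264 315.7975395094568 232.22570391587738 [319.8 967.9 969.8] [-2.306, -0.005, -2.851]
```

View pics/scene0.png

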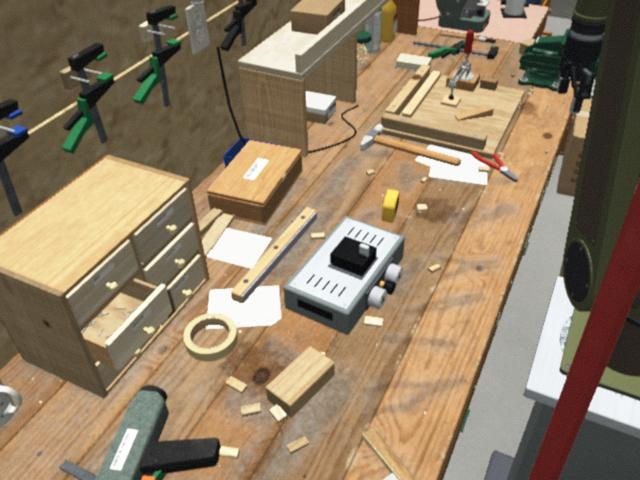

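View pics/side0.png

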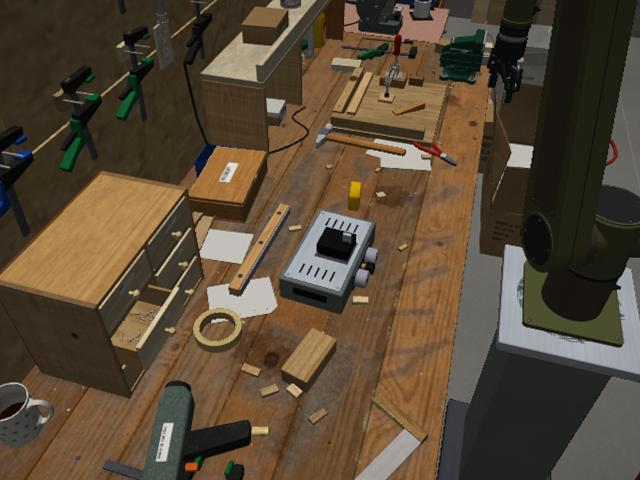

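Scene and side pictures: the unit is at about (345,275) in scene, the rail from (312,212) to (240,297), the tape measure at (390,205), the masking tape at (210,335) and the block at (300,380).

```bash
cat > h.py <<'E'
import numpy as np,cv2
from scipy.spatial.transform import Rotation as R
from cell import r
def ray(c,uv,z):
    uv=np.atleast_2d(uv).astype(float)
    d=np.c_[(uv[:,0]-c["cx"])/c["fx"],(uv[:,1]-c["cy"])/c["fy"],np.ones(len(uv))]
    Rm=np.array(c["rotation"]);Rm=Rm if Rm.shape==(3,3) else R.from_euler('xyz',Rm).as_matrix()
    d=d@Rm.T;o=np.array(c["origin"]);return o+d*((z-o[2])/d[:,2])[:,None]
E
python3 - <<'E'
from h import *
c=r.camera("scene")
for n,p,z in(("unit top fl,fr,nr,nl",[(286,287),(346,219),(405,237),(347,316)],72),("rail top",[(311,209),(317,214),(241,299),(233,293)],28),("tape",[(390,190)],63),("masking",[(210,336)],12),("block",[(304,370)],40),("tab",[(364,243)],130)):
    print(n,np.round(ray(c,p,z)[:,:2]).tolist())
cv2.imwrite("pics/crop1.png",cv2.resize(c["pixels"][195:345,220:420],None,fx=4,fy=4,interpolation=cv2.INTER_CUBIC))
E
```

```text
unit top fl,fr,nr,nl [[629.0, 181.0], [609.0, -63.0], [468.0, -60.0], [488.0, 199.0]]
rail top [[723.0, -111.0], [701.0, -100.0], [719.0, 213.0], [743.0, 206.0]]
tape [[563.0, -217.0]]
masking [[731.0, 312.0]]
block [[516.0, 323.0]]
tab [[516.0, 56.0]]
```

View pics/crop1.png

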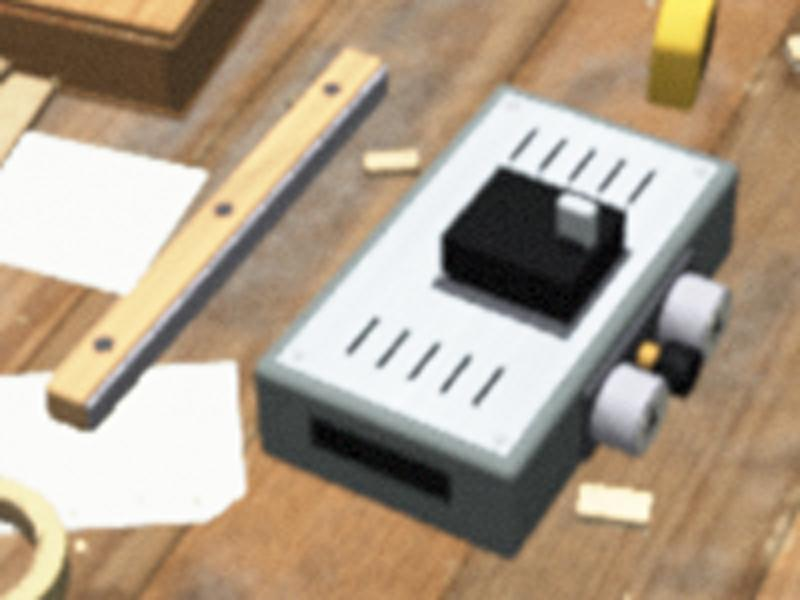

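The crop shows the unit's top corners at crop (258,375), (503,88), (738,168) and (515,472). The rail's near top edge runs from (385,68) to (88,413), and the tab is at (576,218).

```bash
cat >> h.py <<'E'
def frame(p,q): # points right->left; returns mid, yaw of x axis, length
    d=(q-p)[:2];return (p+q)[:2]/2,np.degrees(np.arctan2(-d[0],d[1])),np.hypot(*d)
def refine(img,pts):
    g=cv2.cvtColor(img,cv2.COLOR_BGR2GRAY);p=np.float32(pts).reshape(-1,1,2)
    return cv2.cornerSubPix(g,p,(4,4),(-1,-1),(3,30,.01)).reshape(-1,2)
E
python3 - <<'E'
from h import *
c=r.camera("scene")
cv=lambda L:np.array(L)/4+[220-.4,195-.4]
U=ray(c,cv([(258,375),(503,88),(738,168),(515,472)]),72);print(np.round(U[:,:2]).tolist())
for a,b in((1,0),(2,3)):print(frame(U[a],U[b]))
print("centre",U.mean(0),"depth",np.linalg.norm(U[0]-U[3]),np.linalg.norm(U[1]-U[2]))
L=ray(c,cv([(385,68),(88,413)]),28);print(np.round(L),frame(L[0],L[1]))
# white plate of top
hsv=cv2.cvtColor(c["pixels"],cv2.COLOR_BGR2HSV)
print("tab",ray(c,cv([(576,197)]),130),"rail base",ray(c,cv([(385,90),(92,430)]),0))
E
```

```text
[[630.0, 186.0], [614.0, -70.0], [470.0, -61.0], [489.0, 190.0]]
(array([622.09733174,  57.9180203 ]), np.float64(-3.740576857204256), np.float64(256.23977942017535))
(array([479.35255974,  64.73489705]), np.float64(-4.322051900960991), np.float64(251.6014418409944))
centre [550.72494574  61.32645868  72.        ] depth 141.6912638355823 144.1622084941656
[[ 708. -107.   28.]
 [ 720.  210.   28.]] (array([713.89734029,  51.6279978 ]), np.float64(-2.099561087028564), np.float64(317.35376383506673))
tab [[515.57428981  58.2018748  130.        ]] rail base [[ 7.14836420e+02 -1.18702611e+02  0.00000000e+00]
 [ 7.28061650e+02  1.98508728e+02 -1.13686838e-13]]
```

Call:
play_rows --motion '[351,-306,0,28.9,351,-306,0,28.9,351,-306,0,28.9,351,-306,0,28.9,351,-306,0,28.9,351,-306,0,28.9,351,-306,0,28.9,351,-306,0,28.9]' --gripper 0

```text
time: 1.0
position: [384.0, -105.3, 248.5]
orientation: [3.141, -0.001, -0.037]
wrist_force: [1.6, -0.8, -0.4]
gripper_width: 0.004
finger_force: 0.0
```

```bash
python3 -c "
from cell import r
s=r.read_state();print(s)"
```

```text
{'time': 1.0, 'joint_pos': array([-2.67643386e-01,  4.18135016e-02, -4.05134437e-01,  1.12312123e+00,
       -6.65747084e-05,  2.91094630e+00]), 'joint_velocities': array([ 1.25957412,  0.05683106,  0.06331126, -0.01033951, -0.00174717,
        1.24687999]), 'joint_torque': array([ -6.26002863, -29.82884467,  23.66244078,   0.71441319,
         0.03807865,  -1.03827417]), 'position': array([ 383.97935242, -105.31678594,  248.46957812]), 'orientation': array([ 3.14136161e+00, -6.92678798e-04, -3.69969768e-02]), 'wrist_force': array([ 1.60941884, -0.79819704, -0.381768  ]), 'wrist_torque': array([-0.0116378 , -0.03732282,  0.01958209]), 'finger_force': 0.0, 'gripper_width': 0.0036606437136453137}
```

Call:
play_rows --motion '[0,0,0,-60,0,0,0,-60,0,0,0,-60,0,0,0,-60,0,0,0,-60,0,0,0,-60,0,0,0,-60,0,0,0,-60]'

```text
time: 1.8
position: [383.5, -107.1, 248.2]
orientation: [-3.141, 0.0, 1.01]
wrist_force: [0.5, 0.2, -0.7]
gripper_width: -0.004
finger_force: 0.0
```

Call:
play_rows --motion '[0,0,0,-60,0,0,0,-60,0,0,0,-60,0,0,0,-60,0,0,0,-60,0,0,0,-60,0,0,0,-60,0,0,0,-60]'

```text
time: 2.6
position: [383.6, -107.2, 248.2]
orientation: [-3.141, -0.0, 2.055]
wrist_force: [-0.2, -0.3, 0.8]
gripper_width: -0.003
finger_force: 0.0
```

Call:
play_rows --motion '[0,0,0,-60,0,0,0,-60,0,0,0,-60,0,0,0,-60,0,0,0,-60,0,0,0,-60,0,0,0,-60,0,0,0,-60]'

```text
time: 3.4
position: [383.7, -107.2, 248.3]
orientation: [3.142, -0.0, 3.1]
wrist_force: [-1.3, 0.2, -0.1]
gripper_width: -0.001
finger_force: 0.0
```

```bash
cat >> h.py <<'E'
RM=np.array([714,52.]);RY=np.radians(-2.1)
def torail(p):
    d=np.array(p)[:2]-RM;return np.array([np.cos(RY)*d[0]+np.sin(RY)*d[1],-np.sin(RY)*d[0]+np.cos(RY)*d[1]])
E
python3 -c "
from h import *
s=r.read_state();print(s['joint_pos'],s['position'],s['orientation'],torail(s['position']))"
```

```text
[-2.72453993e-01  4.28741268e-02 -4.04544800e-01  1.12350303e+00
  3.76973768e-05 -2.30934461e-01] [ 383.65622354 -107.18239968  248.26779897] [ 3.14152720e+00 -1.13665030e-04  3.10007312e+00] [-324.28888204 -171.1805129 ]
```

Call:
play_rows --motion '[-26,72,40,0,-26,72,80,0,-26,72,120,0,-26,72,160,0,-26,72,208,0,-26,72,208,0,-26,72,208,0]'

```text
time: 4.1
position: [411.5, -36.1, 40.4]
orientation: [3.141, -0.003, 3.101]
wrist_force: [1.5, -0.0, 0.5]
gripper_width: -0.004
finger_force: 0.0
```

```bash
python3 -c "
from h import *
s=r.read_state();print(s['position'],torail(s['position']))
cv2.imwrite('pics/w1.png',r.camera('wrist')['pixels'])"
```

```text
[411.45101289 -36.13907961  40.39044213] [-299.11605057  -99.16640181]
```

View pics/w1.png

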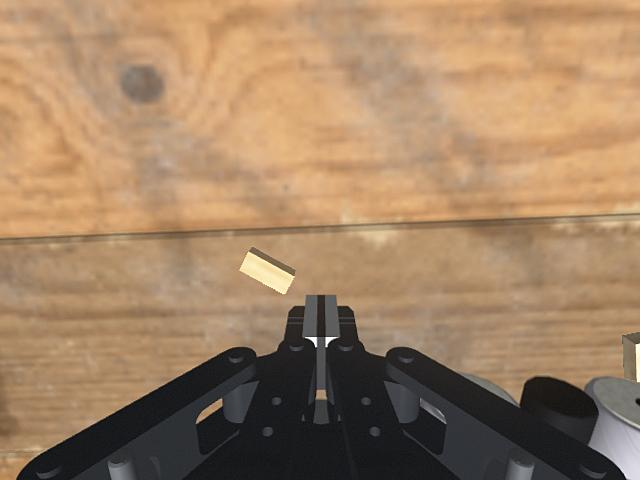

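Call:
play_rows --motion '[-20,-12,0,0,-32,-12,0,0,-38,-12,0,0,-44,-12,0,0,-50,-12,0,0,-56,-12,0,0,-60,-12,0,0,-60,-12,0,0]'

```text
time: 4.95
position: [465.6, -50.2, 39.0]
orientation: [-3.141, -0.012, 3.104]
wrist_force: [-8.0, -2.4, 0.6]
gripper_width: 0.002
finger_force: 0.0
```

```bash
cat >> h.py <<'E'
import sys
def look(name,s=None):
    s=r.read_state();c=r.camera("scene");cv2.imwrite(f"pics/{name}.png",cv2.resize(c["pixels"][180:330,220:420],None,fx=4,fy=4,interpolation=cv2.INTER_CUBIC))
    # white top plate
    hsv=cv2.cvtColor(c["pixels"],cv2.COLOR_BGR2HSV)
    print(np.round(torail(s['position']),1),s['position'][2],s['wrist_force'].round(1))
E
python3 -c "
from h import *
look('p1')"
```

```text
[-244.5 -111.2] 38.95772452465706 [-8.  -2.4  0.6]
```

View pics/p1.png

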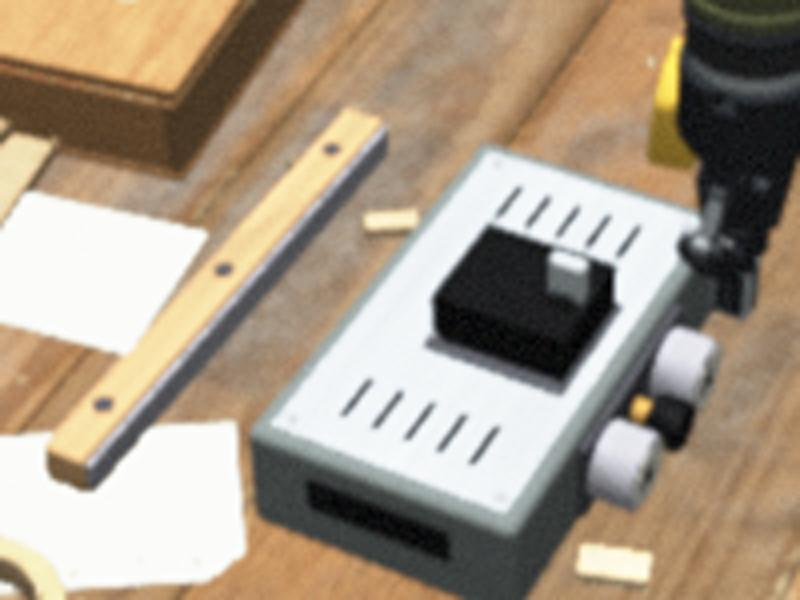

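The crop shows the unit with its right end moved a little toward the rail. The far corners are at (488,147) and (251,437), the finger is on the near right corner, and the gauges are clear.

```bash
cat > track.py <<'E'
from h import *
import pickle,os
def plane(c,p):return np.array([torail(q) for q in ray(c,p,72)])
def track(c):
    img=cv2.cvtColor(c["pixels"],cv2.COLOR_BGR2GRAY)
    if os.path.exists("st.pkl"): st=pickle.load(open("st.pkl","rb"))
    else:
        g=cv2.cvtColor(cv2.imread("pics/scene0.png"),cv2.COLOR_BGR2GRAY)
        cor=np.array([(258,375),(503,88),(738,168),(515,472)])/4+[219.6,194.6]
        m=np.zeros_like(g);ctr=cor.mean(0)
        cv2.fillPoly(m,[np.int32(ctr+(cor-ctr)*1.03)],255)
        cv2.fillPoly(m,[np.int32([(326,262),(338,234),(365,230),(382,250),(367,285),(345,285)])],0)
        p=cv2.goodFeaturesToTrack(g,60,.02,3,mask=m).reshape(-1,2)
        st=dict(img=g,p=p,ref=plane(c,p),T=np.eye(3),pose0=np.array([-163.,3,-2.]))
    # predict from last: pure LK with pyramid
    q,ok,e=cv2.calcOpticalFlowPyrLK(st["img"],img,np.float32(st["p"]).reshape(-1,1,2),None,winSize=(17,17),maxLevel=3)
    q=q.reshape(-1,2);ok=ok.ravel()==1;P=plane(c,q)
    A,inl=cv2.estimateAffinePartial2D(st["ref"][ok],P[ok],ransacReprojThreshold=2.5)
    a=np.arctan2(A[1,0],A[0,0])
    A2=np.eye(2)@np.array([[np.cos(a),-np.sin(a)],[np.sin(a),np.cos(a)]])
    i=inl.ravel()==1
    t=(P[ok][i].mean(0)-A2@st["ref"][ok][i].mean(0))
    c0=A2@st["pose0"][:2]+t;yaw=st["pose0"][2]+np.degrees(a)
    # re-predict all features from the rigid motion (via homography pixel<->plane)
    H,_=cv2.findHomography(np.float32(P),np.float32(q))
    newp=cv2.perspectiveTransform(np.float32(st["ref"]@A2.T+t).reshape(-1,1,2),H).reshape(-1,2)
    st["img"]=img;st["p"]=newp;pickle.dump(st,open("st.pkl","wb"))
    w=np.radians(yaw);R2=np.array([[np.cos(w),-np.sin(w)],[np.sin(w),np.cos(w)]])
    pt=lambda x,y:np.round(c0+R2@[x,y],1)
    print("inl",i.sum(),len(ok),"scale",round(np.hypot(A[0,0],A[1,0]),3),"pose",c0.round(1),"yaw",round(yaw,2),"\nFL",pt(75,120),"FR",pt(75,-120),"NLpush",pt(-75,110),"NRpush",pt(-75,-110))
    s=r.read_state();print("tcp",torail(s['position']).round(1),s['position'][2].round(1),"F",s['wrist_force'].round(1))
    return c0,yaw
if __name__=="__main__":track(r.camera("scene"))
E
python3 track.py
```

```text
inl 22 25 scale 1.0 pose [-158.4    4.1] yaw -0.18 
FL [-83.  123.8] FR [ -83.8 -116.2] NLpush [-233.1  114.3] NRpush [-233.8 -105.7]
tcp [-244.5 -111.2] 38.9 F [-7.  -1.3 -0.5]
```

Call:
play_rows --motion '[-6,0,0,0,-12,0,0,0,-18,0,0,0,-24,0,0,0,-30,0,0,0,-36,0,0,0,-40,0,0,0,-40,0,0,0]'

```text
time: 5.85
position: [505.4, -51.8, 38.8]
orientation: [-3.14, -0.012, 3.105]
wrist_force: [-8.1, -2.0, 0.8]
gripper_width: 0.001
finger_force: 0.0
```

```bash
python3 track.py
```

```text
inl 22 25 scale 1.002 pose [-132.   12.] yaw 6.87 
FL [-71.9 140.1] FR [-43.2 -98.1] NLpush [-219.6  112.2] NRpush [-193.3 -106.2]
tcp [-204.7 -111.4] 38.8 F [-7.6 -3.1  0.7]
```

Call:
play_rows --motion '[50,0,0,0,90,10,0,0,90,58,0,0,90,106,0,0,90,154,0,0,90,200,0,0,90,224,0,0,70,224,0,0]'

```text
time: 6.7
position: [447.6, 177.8, 40.5]
orientation: [3.141, -0.003, 3.111]
wrist_force: [0.7, -1.7, -0.0]
gripper_width: 0.002
finger_force: 0.0
```

Call:
play_rows --motion '[-20,0,0,0,-40,0,0,0,-52,0,0,0,-60,0,0,0,-68,0,0,0,-76,0,0,0,-84,0,0,0,-84,0,0,0]'

```text
time: 7.5
position: [529.1, 171.6, 39.1]
orientation: [-3.141, -0.01, 3.105]
wrist_force: [-7.6, 2.8, 1.7]
gripper_width: 0.0
finger_force: 0.0
```

```bash
python3 track.py
```

```text
inl 5 25 scale 1.05 pose [-93.5   4.2] yaw 6.46 
FL [-32.5 131.8] FR [  -5.4 -106.6] NLpush [-180.4  105. ] NRpush [-155.6 -113.6]
tcp [-189.2  112.7] 39.2 F [-7.6  2.1  0.7]
```

```bash
python3 - <<'E'
s=open('track.py').read()
a=s.index("    # predict");b=s.index("    w=np.radians(yaw)")
new='''    P0=st["pose0"];ref=st["ref"]
    rot=lambda d:np.array([[np.cos(d),-np.sin(d)],[np.sin(d),np.cos(d)]])
    H,_=cv2.findHomography(np.float32(ref),np.float32(st["p"]))
    best=None
    for dx in(-12,-6,0,6,12):
      for dw in(-4,-2,0,2,4):
        g=np.array(guess)+[dx,0,dw];A0=rot(np.radians(g[2]-P0[2]))
        x0=cv2.perspectiveTransform(np.float32((ref-P0[:2])@A0.T+g[:2]).reshape(-1,1,2),H)
        q,ok,e=cv2.calcOpticalFlowPyrLK(st["img"],img,np.float32(st["p"]).reshape(-1,1,2),x0.copy(),winSize=(13,13),maxLevel=1,flags=cv2.OPTFLOW_USE_INITIAL_FLOW)
        ok=ok.ravel()==1
        if ok.sum()<4:continue
        P=plane(c,q.reshape(-1,2));A,inl=cv2.estimateAffinePartial2D(ref[ok],P[ok],ransacReprojThreshold=2)
        if A is None:continue
        i=inl.ravel()==1;sc=i.sum()-100*abs(np.hypot(A[0,0],A[1,0])-1)
        if best is None or sc>best[0]:best=(sc,A,i,ref[ok][i],P[ok][i])
    sc,A,i,Q,P=best;ok=ref
    a=np.arctan2(A[1,0],A[0,0]);c0=rot(a)@(P0[:2]-Q.mean(0))+P.mean(0);yaw=P0[2]+np.degrees(a)
'''
s=s[:a]+new+s[b:]
s=s.replace('if os.path.exists("st.pkl"): st=pickle.load(open("st.pkl","rb"))\n    else:','if 1:').replace("def track(c)","def track(c,guess)").replace('track(r.camera("scene"))','track(r.camera("scene"),[float(v) for v in sys.argv[1:4]])').replace("forTrack(g,60,.02,3","forTrack(g,100,.01,3")
open('track.py','w').write(s)
E
python3 track.py -111 5 -3
```

```text
inl 13 25 scale 1.003 pose [-105.    7.] yaw -1.12 
FL [-27.7 125.6] FR [ -32.4 -114.4] NLpush [-177.8  118.5] NRpush [-182.1 -101.5]
tcp [-189.2  112.6] 39.2 F [-6.9  2.3  1.6]
```

Call:
play_rows --motion '[-5,0,0,0,-10,0,0,0,-15,0,0,0,-20,0,0,0,-20,0,0,0,30,0,0,0,75,0,0,0,95,-20,0,0]'

```text
time: 8.4
position: [433.3, 155.5, 39.9]
orientation: [-3.141, -0.005, 3.108]
wrist_force: [0.1, -0.2, -0.5]
gripper_width: 0.001
finger_force: 0.0
```

Call:
play_rows --motion '[0,-45,0,0,0,-95,0,0,0,-145,0,0,0,-190,0,0,0,-204,0,0,0,-204,0,0]'

```text
time: 9.0
position: [430.7, -50.6, 40.7]
orientation: [-3.141, 0.0, 3.101]
wrist_force: [-0.5, -0.3, -0.3]
gripper_width: -0.001
finger_force: 0.0
```

```bash
python3 track.py -95 6 -5
```

```text
inl 19 25 scale 1.001 pose [-90.9   4.4] yaw -4.61 
FL [ -6.5 118. ] FR [ -25.7 -121.3] NLpush [-156.8  120. ] NRpush [-174.5  -99.2]
tcp [-279.3 -111.7] 40.6 F [0.  0.3 0.5]
```

Call:
play_rows --motion '[-45,0,0,0,-80,0,0,0,-92,0,0,0,-98,0,0,0,-104,0,0,0,-110,0,0,0,-114,0,0,0,-116,0,0,0]'

```text
time: 9.85
position: [539.5, -52.1, 38.3]
orientation: [-3.14, -0.014, 3.106]
wrist_force: [-10.4, -2.5, 1.4]
gripper_width: 0.001
finger_force: 0.0
```

```bash
python3 track.py -80 6 0
```

```text
inl 20 25 scale 0.998 pose [-81.7   6.6] yaw -0.79 
FL [ -5.  125.5] FR [  -8.3 -114.5] NLpush [-155.1  117.6] NRpush [-158.2 -102.4]
tcp [-170.4 -110.4] 38.3 F [-8.4 -2.8 -0.2]
```

Push on gently until the force shows the rail.

Call:
play_rows --motion '[-2,0,0,0,-4,0,0,0,-6,0,0,0,-8,0,0,0,-8,0,0,0]'

```text
time: 10.4
position: [546.6, -52.3, 38.2]
orientation: [-3.14, -0.015, 3.107]
wrist_force: [-10.2, -3.9, 0.4]
gripper_width: -0.002
finger_force: 0.0
```

Call:
play_rows --motion '[-2,0,0,0,-4,0,0,0,-4,0,0,0,-4,0,0,0]'

```text
time: 10.8
position: [547.9, -51.5, 37.5]
orientation: [3.141, -0.02, 3.107]
wrist_force: [-14.6, 0.3, 2.7]
gripper_width: -0.002
finger_force: 0.0
```

```bash
python3 track.py -78 6 1
```

```text
inl 20 25 scale 0.998 pose [-76.9   7.9] yaw 0.87 
FL [ -3.7 129. ] FR [-1.000e-01 -1.109e+02] NLpush [-153.5  116.8] NRpush [-150.2 -103.2]
tcp [-162.2 -109.5] 37.5 F [-15.2  -1.    2.3]
```

Call:
play_rows --motion '[50,0,0,0,98,5,0,0,98,54,0,0,98,103,0,0,98,152,0,0,98,200,0,0,98,222,0,0,60,222,0,0]'

```text
time: 11.65
position: [500.3, 174.4, 39.6]
orientation: [-3.141, -0.008, 3.114]
wrist_force: [0.0, -0.3, -0.9]
gripper_width: 0.003
finger_force: 0.0
```

Call:
play_rows --motion '[-35,0,0,0,-50,0,0,0,-54,0,0,0,-57,0,0,0,-60,0,0,0,-62,0,0,0,-64,0,0,0,-64,0,0,0]'

```text
time: 12.45
position: [557.9, 168.3, 37.6]
orientation: [-3.139, -0.023, 3.107]
wrist_force: [-18.3, 1.0, 7.1]
gripper_width: 0.001
finger_force: 0.0
```

```bash
python3 track.py -76 7 0
```

```text
inl 10 25 scale 1.002 pose [-74.5   6.9] yaw -0.2 
FL [  0.9 126.7] FR [ 1.000e-01 -1.133e+02] NLpush [-149.1  117.2] NRpush [-149.9 -102.8]
tcp [-160.2  110.5] 37.5 F [-19.5   1.4   6.3]
```

Call:
play_rows --motion '[-2,0,0,0,-4,0,0,0,-4,0,0,0,0,0,0,0,50,0,0,0,90,0,-40,0,90,0,-90,0,90,0,-130,0]'

```text
time: 13.3
position: [476.5, 171.9, 170.9]
orientation: [-3.14, -0.005, 3.108]
wrist_force: [2.5, 1.1, -0.2]
gripper_width: 0.003
finger_force: 0.0
```

Call:
play_rows --motion '[0,-40,0,0,0,-80,0,0,0,-104,0,0,0,-104,0,0]' --gripper 40

```text
time: 13.7
position: [475.4, 66.2, 170.3]
orientation: [-3.141, -0.002, 3.103]
wrist_force: [0.5, 1.3, 0.7]
gripper_width: 0.466
finger_force: 0.0
```

```bash
python3 track.py -75 7 0; python3 -c "
from h import *
look('flush');cv2.imwrite('pics/w2.png',r.camera('wrist')['pixels'])"
```

```text
inl 20 25 scale 1.0 pose [-74.3   7.7] yaw -0.16 
FL [  1.  127.5] FR [   0.4 -112.5] NLpush [-149.   117.9] NRpush [-149.6 -102.1]
tcp [-238.5    6.8] 170.3 F [ 0.   0.  -0.4]
[-238.5    6.8] 170.2597712225123 [ 0.   0.  -0.4]
```

View pics/flush.png

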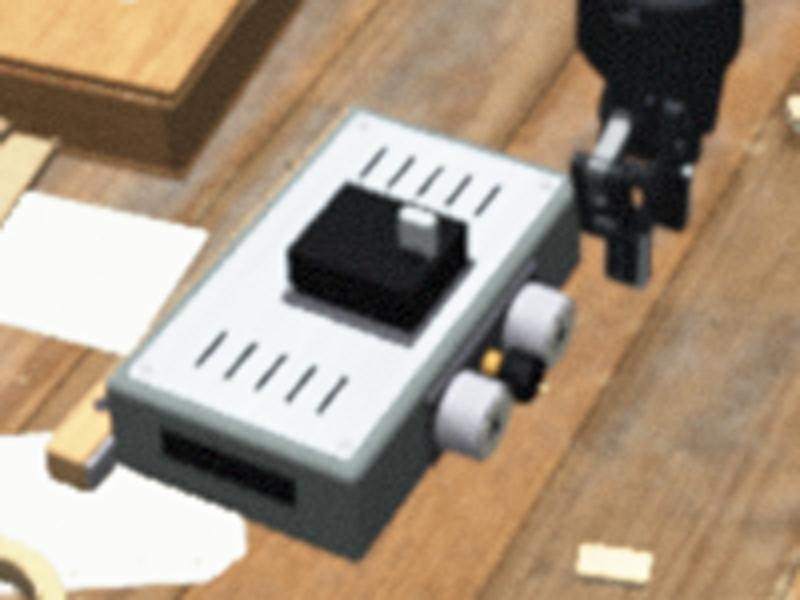

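The crop shows the unit flush against the rail along its far face, square, with the tab top at crop (418,212).

```bash
python3 -c "
from h import *
c=r.camera('scene')
print(torail(ray(c,[(418/4+219.6,212/4+179.6)],130)[0]))
w=r.camera('wrist');print(w['origin'],w['rotation'])"
```

```text
[-111.93387691    4.191574  ]
[399.13744334  72.14971634 297.93883412] [2.83465634e+00 4.93120509e-04 1.53633472e+00]
```

View pics/w2.png

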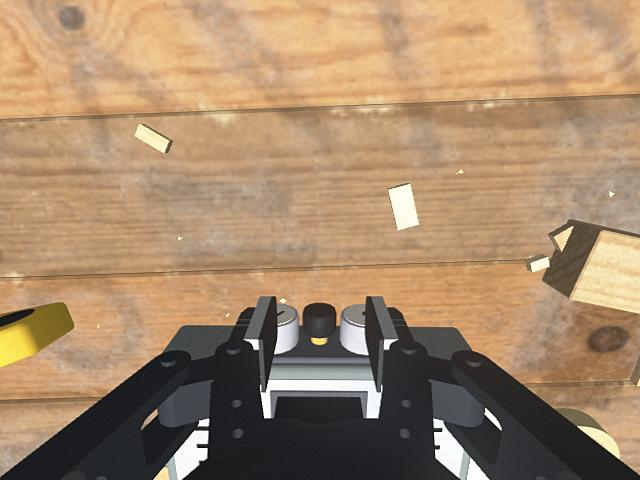

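The wrist picture shows the knob at (319,318) centred between the open fingers, so the jaws line up with the unit in y.

Call:
play_rows --motion '[-45,0,0,0,-90,0,0,0,-124,0,0,0,-124,0,0,0,-124,0,25,0,-124,0,40,0,-124,0,40,0]'

```text
time: 14.65
position: [598.1, 63.8, 127.6]
orientation: [-3.141, -0.006, 3.106]
wrist_force: [-1.1, 0.6, 0.2]
gripper_width: 0.47
finger_force: 0.0
```

Call:
play_rows --motion '[0,0,0,0,0,0,0,0,0,0,0,0,0,0,0,0,0,0,0,0]' --gripper 4

```text
time: 15.15
position: [601.2, 62.0, 131.5]
orientation: [-3.14, 0.001, 3.104]
wrist_force: [-1.5, -4.4, 5.0]
gripper_width: 0.103
finger_force: 60.3
```

```bash
python3 -c "
from h import *
look('grip')
th=np.radians([0,10,20,30,40,50,60,70,75,80])
print(np.c_[np.degrees(th),-(-60*np.cos(th)+41*np.sin(th)+60),-(60*np.sin(th)+41*np.cos(th)-41)].round(0).tolist())"
```

```text
[-113.1    5.9] 131.47865760594803 [-1.5 -4.4  5. ]
[[0.0, -0.0, -0.0], [10.0, -8.0, -10.0], [20.0, -18.0, -18.0], [30.0, -29.0, -25.0], [40.0, -40.0, -29.0], [50.0, -53.0, -31.0], [60.0, -66.0, -31.0], [70.0, -78.0, -29.0], [75.0, -84.0, -28.0], [80.0, -90.0, -25.0]]
```

View pics/grip.png

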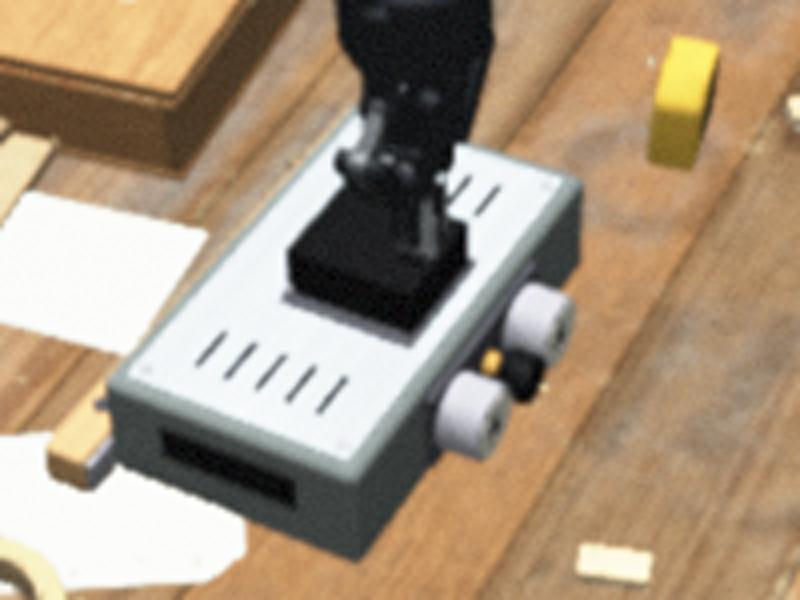

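The tab is pinched (opening about 9 mm, finger force 60 N) and the unit is still flush.

Call:
play_rows --motion '[-4,0,-5,0,-8,0,-10,0,-13,0,-14,0,-18,0,-18,0,-23,0,-22,0,-29,0,-25,0,-34,0,-27,0,-40,0,-29,0]'

```text
time: 16.0
position: [638.0, 60.5, 156.9]
orientation: [-3.139, -0.009, 3.105]
wrist_force: [-4.3, -4.9, -7.0]
gripper_width: 0.098
finger_force: 58.4
```

```bash
python3 track.py -75 7 0
```

```text
inl 17 25 scale 1.002 pose [-74.6   7.7] yaw -0.34 
FL [  1.1 127.2] FR [  -0.3 -112.8] NLpush [-149.   118.1] NRpush [-150.3 -101.9]
tcp [-75.    5.7] 157.3 F [-2.7 -5.6 -5.9]
```

Call:
play_rows --motion '[-6,0,-1,0,-13,0,-2,0,-19,0,-2,0,-26,0,-2,0,-32,0,-1,0,-38,0,0,0,-44,0,1,0,-50,0,4,0]'

```text
time: 16.85
position: [690.8, 58.2, 156.4]
orientation: [-3.139, -0.001, 3.105]
wrist_force: [-2.4, -6.9, 4.1]
gripper_width: 0.085
finger_force: 58.6
```

```bash
python3 track.py -75 7 0 && python3 -c "
from h import *
look('up')"
```

```text
inl 18 25 scale 1.003 pose [-74.4   7.7] yaw -0.2 
FL [  1.  127.4] FR [   0.2 -112.6] NLpush [-149.   117.9] NRpush [-149.8 -102.1]
tcp [-22.1   5.3] 155.9 F [-0.1 -6.6  2.3]
[-22.1   5.3] 155.94954876940253 [-0.1 -6.6  2.3]
```

View pics/up.png

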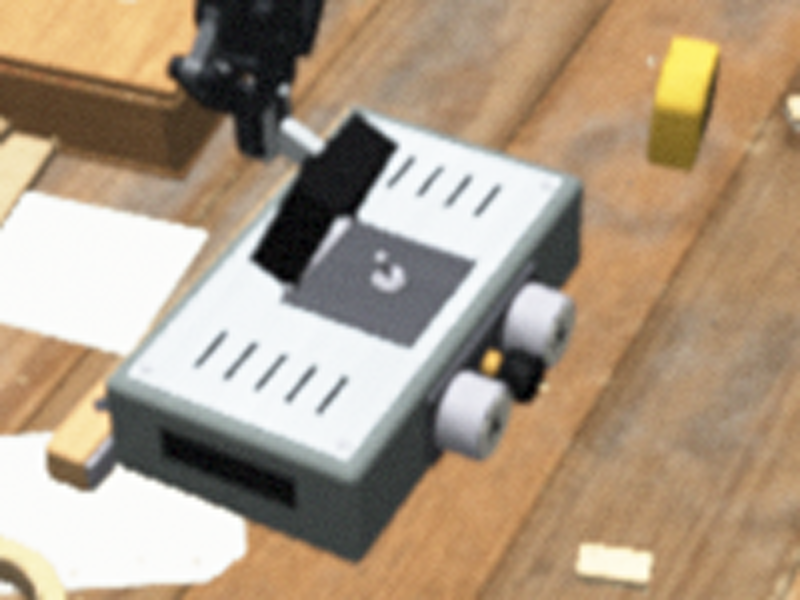

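The guard is lifted about 80° (its black side stands at crop (325,200)). The toggle shows at (385,272).

Call:
play_rows --motion '[0,0,0,0,0,0,0,0,0,0,-10,0,0,0,-50,0,0,0,-80,0,0,0,-80,0]' --gripper 30

```text
time: 17.55
position: [694.1, 60.7, 242.2]
orientation: [3.139, 0.011, 3.106]
wrist_force: [0.3, 0.2, 0.7]
gripper_width: 0.348
finger_force: 0.0
```

Call:
play_rows --motion '[40,20,0,0,79,40,0,0,79,40,0,0,79,40,45,0,79,40,90,0,79,40,120,0,79,40,129,0,79,40,129,0]' --gripper 0

```text
time: 18.35
position: [613.0, 102.6, 105.3]
orientation: [-3.141, -0.002, 3.105]
wrist_force: [0.5, -0.7, 0.5]
gripper_width: 0.003
finger_force: 0.0
```

```bash
python3 track.py -75 7 0
```

```text
inl 15 25 scale 1.003 pose [-74.6   7.7] yaw -0.28 
FL [  1.  127.3] FR [-1.000e-01 -1.127e+02] NLpush [-149.  118.] NRpush [-150.1 -102. ]
tcp [-101.5   47.1] 107.0 F [-0.3  0.3  0.2]
```

Call:
play_rows --motion '[0,-5,0,0,0,-10,0,0,0,-14,0,0,0,-18,0,0,0,-22,0,0,0,-25,0,0,0,-28,0,0,0,-28,0,0]'

```text
time: 19.2
position: [612.1, 74.0, 106.2]
orientation: [-3.141, -0.001, 3.105]
wrist_force: [-2.2, 0.8, 1.6]
gripper_width: 0.001
finger_force: 0.7
```

Call:
play_rows --motion '[0,-2,0,0,0,-4,0,0,0,-4,0,0]'

```text
time: 19.5
position: [612.1, 70.3, 106.0]
orientation: [-3.141, -0.001, 3.105]
wrist_force: [-0.8, 1.5, -0.2]
gripper_width: 0.001
finger_force: 0.5
```

Call:
play_rows --motion '[0,-2,0,0,0,-4,0,0,0,-4,0,0]'

```text
time: 19.8
position: [612.2, 67.1, 106.2]
orientation: [3.14, -0.0, 3.105]
wrist_force: [-1.5, 3.2, -1.1]
gripper_width: -0.0
finger_force: 1.5
```

Call:
play_rows --motion '[0,-2,0,0,0,-4,0,0,0,-4,0,0]'

```text
time: 20.1
position: [610.9, 64.6, 106.1]
orientation: [3.137, -0.002, 3.106]
wrist_force: [-3.3, 7.7, 0.4]
gripper_width: 0.0
finger_force: 5.0
```

Call:
play_rows --motion '[0,12,0,0,0,20,-30,0,0,20,-75,0,0,20,-120,0,40,20,-134,0,80,20,-134,0,80,20,-134,0]'

```text
time: 20.8
position: [527.5, 84.8, 240.7]
orientation: [-3.139, -0.004, 3.106]
wrist_force: [1.2, 0.5, -0.6]
gripper_width: -0.002
finger_force: 0.0
```

```bash
python3 track.py -75 7 0; python3 -c "
from h import *
c=r.camera('scene');a=cv2.imread('pics/up.png')
b=cv2.resize(c['pixels'][180:330,220:420],None,fx=4,fy=4,interpolation=cv2.INTER_CUBIC)
f=lambda i:cv2.resize(i[180:380,240:500],(520,400))
cv2.imwrite('pics/tog.png',np.hstack([cv2.resize(a[160:370,230:500],(400,311)),cv2.resize(b[160:370,230:500],(400,311))]))"
```

```text
inl 18 25 scale 1.003 pose [-74.4   7.7] yaw -0.19 
FL [  1.  127.4] FR [   0.2 -112.6] NLpush [-149.   117.9] NRpush [-149.7 -102.1]
tcp [-184.3   26.3] 240.9 F [ 0.3 -0.5  0.3]
```

View pics/tog.png

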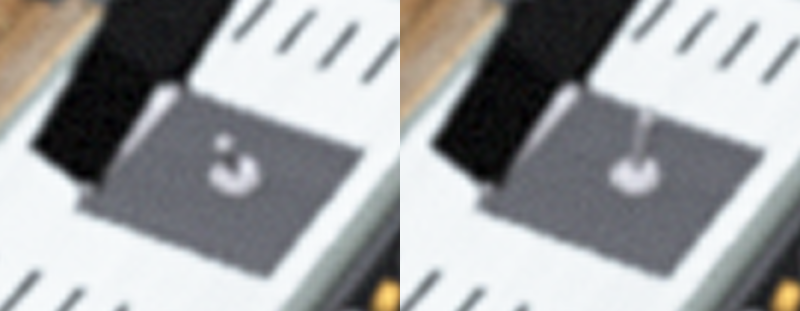

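The left panel (before) shows the bat leaning left. The right panel (after) shows it leaning right, tip at (646,113) with its foot at (635,175). The guard is still up and the unit flush.

Call:
play_rows --motion '[-50,-5,0,0,-100,-12,0,0,-145,-20,0,0,-163,-20,0,0,-163,-20,0,0,-163,-20,45,0,-163,-20,85,0,-163,-20,85,0]' --gripper 30

```text
time: 21.7
position: [690.2, 59.1, 148.6]
orientation: [-3.14, -0.013, 3.105]
wrist_force: [-1.6, 0.0, -0.9]
gripper_width: 0.35
finger_force: 0.0
```

```bash
python3 -c "
from h import *
c=r.camera('scene')
print('tips off/on',[torail(ray(c,[((x/1.481+230)/4+219.6,(y/1.481+160)/4+179.6)],97)[0]) for x,y in((223,142),(246,110))])
s=r.read_state();print(torail(s['position']),s['position'][2],s['wrist_force'])
d=lambda t:np.array([-60*np.cos(t)+41*np.sin(t),60*np.sin(t)+41*np.cos(t)])
a=np.radians(80)
for g in range(80,-1,-5):
    e=d(np.radians(g))-d(a);print(g,-e[0].round(),-e[1].round(),end=' | ')"
```

```text
tips off/on [array([-92.41275579,  10.31719068]), array([-91.46166909,  -8.37559634])]
[-21.99471571   6.54475243] 152.3055273636558 [-0.11085452  0.27579001  0.97482695]
80 -0.0 -0.0 | 75 6.0 -2.0 | 70 12.0 -4.0 | 65 18.0 -5.0 | 60 24.0 -6.0 | 55 31.0 -6.0 | 50 37.0 -6.0 | 45 43.0 -5.0 | 40 50.0 -4.0 | 35 56.0 -2.0 | 30 61.0 1.0 | 25 67.0 4.0 | 20 72.0 7.0 | 15 77.0 11.0 | 10 82.0 15.0 | 5 86.0 20.0 | 0 90.0 25.0 |
```

Call:
play_rows --motion '[0,0,-2,0,0,0,-2,0,0,0,-2,0,0,0,-2,0,0,0,-2,0]' --gripper 4

```text
time: 22.25
position: [695.9, 59.6, 158.6]
orientation: [3.141, 0.003, 3.105]
wrist_force: [-0.1, -0.6, 0.3]
gripper_width: 0.044
finger_force: 0.4
```

Call:
play_rows --motion '[6,0,-2,0,12,0,-4,0,18,0,-5,0,24,0,-6,0,31,0,-6,0,37,0,-6,0,43,0,-5,0,50,0,-4,0]'

```text
time: 23.05
position: [644.6, 61.4, 161.3]
orientation: [3.142, 0.0, 3.105]
wrist_force: [-0.6, 0.1, 0.1]
gripper_width: 0.051
finger_force: 0.2
```

```bash
python3 track.py -75 7 0
```

```text
inl 15 25 scale 1.003 pose [-74.5   7.7] yaw -0.28 
FL [  1.1 127.3] FR [-1.000e-01 -1.127e+02] NLpush [-149.  118.] NRpush [-150.1 -102. ]
tcp [-71.2   6.8] 161.1 F [-1.1  0.2  0.4]
```

Call:
play_rows --motion '[0,0,-45,0,0,0,-85,0,45,0,-85,0,95,0,-85,0,130,0,-85,0,130,0,-85,0]'

```text
time: 23.7
position: [509.0, 65.9, 246.1]
orientation: [-3.141, -0.005, 3.106]
wrist_force: [-0.3, -0.4, 0.5]
gripper_width: 0.048
finger_force: 0.0
```

```bash
cat > g.py <<'E'
from h import *
c=r.camera("scene");im=c["pixels"][180:330,220:420]
g=cv2.cvtColor(im,cv2.COLOR_BGR2GRAY)
n,l,s,ce=cv2.connectedComponentsWithStats((g<45).astype(np.uint8))
for k in range(1,n):
    if s[k,4]>60: print("black",s[k],ce[k].round(1))
for row in g[20:90:3,40:125:3]:print("".join("%4d"%v for v in row))
def midplane(u,v,yr=7.5):
    o=ray(c,[(u,v)],0)[0];p=np.array(c["origin"]);a=torail(o);b=torail(p);t=(yr-b[1])/(a[1]-b[1])
    return (b+t*(a-b))[0].round(1),(p[2]*(1-t)).round(1)
E
python3 g.py
```

```text
black [128   0  32  30 399] [144.9  11.3]
black [ 69  45  45  29 861] [90.7 60.1]
black [124  88  12  12  96] [130.1  93.1]
black [ 40 107  34  20 251] [ 56.8 116.6]
 199 196 100  62  58  57  58  92 159 150 160 162 156 140 162 167 156 157 153 148 145 148 146 138 141 146 145 142 161
  89  98  83  57  62  57  67 140 155 156 152 150 130 152 165 156 154 153 146 143 156 155 141 143 148 144 148 146 169
  92  95  56  63  58  64 112 158 149 154 147 120 141 147 146 154 173 159 155 151 155 156 156 149 154 139 140 165 169
  69  62  56  58  58  89 165 166 153 144 117 135 147 163 147 181 212 234 206 176 165 165 157 146 136 135 144 168 160
  72  59  61  63  72 147 157 152 137 124 130 147 152 145 186 206 244 235 244 245 237 206 171 146 136 156 171 168 143
  73  56  60  62 122 151 158 148 122 124 143 153 155 183 196 245 244 244 244 245 246 246 245 238 207 174 165 151 134
  72  59  63  94 151 149 148 128 120 141 156 169 177 187 244 243 244 245 159 243 246 231 245 247 248 246 237 207 164
  82  57  78 149 156 147 132 116 144 155 162 169 188 244 244 242 245 192 228 247 191 230 248 221 246 245 246 246 24
[... 1173 characters left out ...]
249 184 177 238 245 243 244 245 246 245 185 105 108 107 104  92  94  88  87  83  81 102 104 102 161 247 212 158  91
 185 176 234 245 244 243 244 245 246 245 244 229 160 116 107 106 111 104 108 107 106 108 106 125 246 235 161 109  96
 176 230 245 243 244 245 246 245 244 245 245 246 246 244 217 134 109 109 108 109 106 109 111 244 246 169 126  97  47
 218 246 244 244 245 160 245 245 245 245 245 245 246 244 243 246 242 185 129 107 113 111 229 246 172 143  90  66  37
 245 244 244 246 178 231 246 226 201 247 244 247 245 242 244 244 243 245 241 235 179 186 246 191 152  87  88  38  37
 245 244 245 212 218 246 242 151 246 246 136 244 244 244 245 244 244 242 242 241 243 245 231 161 103  95  34 150 172
```

Run:
```python
from g import *
m=((g>70)&(g<205)).astype(np.uint8);m[:, :88]=0;m[:,103:]=0;m[:43]=0;m[56:]=0
ys,xs=np.nonzero(m);print(g[38:58,84:108])
print(midplane(220+xs.mean(),180+ys.mean()),xs.mean(),ys.mean())
for t in(20,30,40,50,60):
    a=np.radians(t);print(t,-55-60*np.cos(a)+41*np.sin(a),78+60*np.sin(a)+41*np.cos(a))
```

```text
black [126   0  32  29 384] [142.9  11.2]
black [ 69  45  45  29 860] [90.7 60. ]
black [124  88  12  12  95] [130.   93.1]
black [ 40 107  34  20 251] [ 56.7 116.6]
 196 195 100  68  59  58  56  92 160 150 164 163 159 141 165 164 155 155 154 145 142 150 143 139 140 144 144 138 155
  86  93  84  57  59  58  70 142 155 155 153 151 133 155 162 158 156 150 153 146 153 152 148 138 151 146 146 150 168
  95  92  61  62  61  66 113 156 151 155 148 120 143 145 145 156 170 157 154 155 156 157 157 148 150 145 144 167 168
  69  57  60  61  60  91 163 165 158 143 119 131 149 163 150 181 216 232 206 172 159 165 154 150 139 131 145 169 157
  70  60  61  57  70 150 159 153 141 118 133 147 152 144 182 208 243 235 245 246 238 206 171 146 139 151 171 168 149
  74  60  61  60 125 155 158 148 122 127 141 156 154 179 194 244 245 244 246 246 246 247 245 238 204 174 166 151 133
  77  60  61  93 152 151 150 130 122 147 156 169 177 187 243 245 243 246 157 242 247 231 244 247 248 246 237 206 167
  77  60  72 146 154 150 135 118 144 155 162 166 183 242 245 243 245 194 227 246 190 231 248 225 244 246 246 246 24
[... 3472 characters left out ...]
  17  14  12  14]
 [ 32  27  23  24  25  27  29  33  23  30  26  26  29  26  38  50  68  59
   36  24  15  14  17  14]
 [ 25  28  25  29  27  28  29  29  27  18  19  20  18  22  22  28  35  33
   21  18  13  13  24  14]
 [ 32  31  29  31  30  26  25  29  31  29  24  20  25  23  27  28  25  27
   17   9  10  10  21  11]
 [ 29  26  34  28  26  34  26  29  28  29  26  27  31  28  22  31  23  16
   12  10  17  16  12  12]]
(np.float64(-96.1), np.float64(139.1)) 96.42156862745098 47.872549019607845
20 -97.35873137080209 137.04860605176236
30 -86.46152422706632 143.507041555162
40 -74.60837458999056 147.97507874907046
50 -62.15943441331427 150.3169585842868
60 -49.49295844483802 150.46152422706632
```

Call:
play_rows --motion '[-48,0,0,0,-97,0,0,0,-97,0,40,0,-97,0,70,0,-97,0,80,0,-97,0,86,0,-97,0,92,0,-97,0,96,0]' --gripper 0

```text
time: 24.6
position: [613.1, 62.6, 150.2]
orientation: [3.142, 0.001, 3.105]
wrist_force: [-1.0, -0.4, 1.1]
gripper_width: 0.001
finger_force: 0.5
```

Call:
play_rows --motion '[-2,0,3,0,-2,0,5,0,-2,0,6,0,-2,0,6,0]'

```text
time: 25.0
position: [614.8, 62.5, 146.8]
orientation: [3.141, 0.003, 3.105]
wrist_force: [-3.0, -1.3, 10.5]
gripper_width: 0.003
finger_force: 5.3
```

Call:
play_rows --motion '[0,0,2,0,0,0,2,0,0,0,-20,0,0,0,-60,0,40,0,-100,0,85,0,-100,0,110,0,-100,0,110,0,-100,0]'

```text
time: 25.8
position: [501.2, 66.5, 245.5]
orientation: [3.142, -0.0, 3.106]
wrist_force: [1.2, 0.1, -0.3]
gripper_width: -0.002
finger_force: 0.0
```

```bash
python3 track.py -75 7 0
python3 - <<'E'
from h import *
c=r.camera("scene")
b=cv2.cvtColor(c["pixels"],cv2.COLOR_BGR2GRAY)
a=cv2.resize(cv2.imread("pics/flush.png",0),(200,150),interpolation=cv2.INTER_AREA)
x,y=65,38;t=a[y:86-0,x:122]
m=cv2.matchTemplate(b[180:330,220:420],t,cv2.TM_CCOEFF_NORMED);print("closed-guard template",cv2.minMaxLoc(m)[1::2],(x,y))
n,l,s,ce=cv2.connectedComponentsWithStats((b[180:330,220:420]<45).astype(np.uint8));n2,l2,s2,c2=cv2.connectedComponentsWithStats((a<45).astype(np.uint8))
print([list(q) for q in s[1:] if q[4]>300],[list(q) for q in s2[1:] if q[4]>300])
E
```

```text
inl 21 25 scale 1.001 pose [-74.3   7.8] yaw -0.15 
FL [  1.  127.6] FR [   0.3 -112.4] NLpush [-149.  118.] NRpush [-149.6 -102. ]
tcp [-210.9    6.8] 245.3 F [ 0.6 -0.3  0.3]
closed-guard template (0.9991120100021362, (65, 38)) (65, 38)
[[np.int32(131), np.int32(0), np.int32(32), np.int32(30), np.int32(407)], [np.int32(73), np.int32(47), np.int32(44), np.int32(36), np.int32(927)]] [[np.int32(143), np.int32(0), np.int32(42), np.int32(71), np.int32(1584)], [np.int32(73), np.int32(47), np.int32(44), np.int32(36), np.int32(927)]]
```

The guard matches its closed appearance exactly (0.999, same place), the unit is flush, and the robot is clear.

```bash
python3 -c "
from cell import r
print(r.finish_job())"
```

```text
the job is handed in; nothing more can be done
None
```

The job is handed in at about 26 s: by camera the unit sits flush on the rail at both ends, the toggle is thrown fully over and the guard is closed; no verdict was returned, and the bystander items were not re-measured at the end.

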